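# Pack the torch-spares crate and slide its lid on

## Robot

A 6-joint arm with a two-finger parallel gripper is mounted at the origin on the work surface. World frame = base frame: x ahead of the robot, y to its left, z up, the work surface at z = 0. Lengths are in m, angles in rad, forces in N, time in s.
With the tool pointing down it reaches from about 0.35 to 0.85 m from the base axis. Payload 8.1 kg.
Tool frame: the origin (TCP) lies midway between the tips of the shut fingers; the grasp point (between the pads) lies 19 mm behind it; z points along the fingers, y is the line along which they close (so a half turn about z gives the same grasp; the last joint's range is limited). The gripper opens to 93 mm and grips with 3 to 60 N. Pads are 15 mm wide; open, the fingers measure 128 mm over their backs; the gripper's body (75 mm by 188 mm) begins 65 mm behind the grasp point.
Start: joints at [1.12, 0.13, 1.488, -0, 1.523, -0.085], TCP at [0.215, 0.56, 0.219] pointing down, gripper open.
Joint ranges: [-2.96, 2.96], [-0.89, 2.26], [0.02, 2.5], [-1.34, 4.48], [0, 2.73], [-2.66, 2.66]. Speed limits (rad/s): [2.39, 2.39, 2.79, 3.14, 3.14, 3.14].

## Interface

Orientations are given as a rotation vector (axis times angle).
In Python, from plant import robot, cams gives the robot as it stands. The module is installed in compiled form; this text tells all that it offers.
- The arm moves only by the tool play_rows, never from a script. Its arguments are lists of equal length, an entry for each row: "slide": the shift along the tool's x, y, z scaled (see below), a list of three; "twist": the turn, a rotation vector about the tool's x, y, z scaled (see below), a list of three. A call has exactly 8 rows; each row shifts and turns the commanded pose from where the row before left it, along the tool's axes as they then stand; what a row does not reach is not made up. The controller multiplies each number of a shift by 25 cm and each number of a turn by 60 degrees. A row lasts 1/10 s, in which the tool goes at most 50 mm and 8.59 degrees, less where a joint would pass 70% of its speed; a pose out of reach is approached as far as the arm can. A call with a number of a shift or a turn outside -1 to 1 is refused whole. A call with a gripper value outside its range is refused whole. "fingers" is the closure, from -1 (fully open) to 1 (shut), set as the call begins (left out, the last holds). The fingers move at their own pace and stop on an object; "force" is the grip in N (left out, the last holds). Time passes only in rows, so rows that do not move let the fingers close, or fill a call up. It gives the time, the measured TCP pose, the force, the opening and the grip force at its end, in the units of the state.
- robot.read_state(): the state, without advancing time (a new reading comes with each control period).
- cams.read_camera(name): name is "scene" or "top" or "wrist"; returns (picture, depth): 384x512x3 uint8, red, green, blue; 384x512 float32, m along the optical axis (not along the pixel's ray), 0 where there is no reading.
- cams.get_calibration(name): a dict with "fx", "fy", "cx", "cy" (pixels), "k1" (the pictures are not rectified: a ray, as slopes to the right and down, at radius r is drawn at 1 + k1 r^2 times it, then the intrinsics apply), "world_from_camera" (4x4, takes a point from camera to world coordinates). Camera axes: x right, y down, z forward; pixel columns grow to the right and rows downward; lengths in m; the calibration is good to about 2 mm. A picture is of the moment at which its call begins: read the wrist's pose just before it. get_calibration takes no time and is no camera call; for the wrist camera it gives the pose at the moment of the call.
- robot.close_job(): hands the job in; it is judged then, once.
The state is a dict: "t": time; "q": joint angles; "dq": joint speeds; "joint_torque": joint torques, N m; "tool_pos": TCP position; "orientation": TCP orientation; "force": force on the tool from outside, world axes, zero at the start; "wrist_torque": the same for the moment, N m; "opening": finger opening in m; "gripper_force": force on a finger pad.
Only numpy, scipy, OpenCV 4.12 (cv2) and the standard library are available. Lean on these libraries where they do the work, as an engineer would, in place of code of your own. Each camera call takes 0.05 s, during which the arm holds its last target. There are 200 camera calls.

## Task

Stand every canister upright in the divided crate, one to a cell. Then slide just the top lid sideways off the stack onto the crate, square and right up against the two stop posts, leaving the other lids in the stack as they are, and finally swing the catch fully round over the lid. Leave the T-shaped blank, the bar, the bottle and the pliers alone.

Things in the scene. Friction and masses are not known exactly. Their poses are not given: they have to be found in the camera images.
- rack: Low grey steel rack fixed to the table: a divided crate with a stand for a stack of lids at its +y end. Origin on the table under the crate's centre; z up. Crate 164 mm (x) by 150 mm (y) outside. Its side walls (along y, 12 mm thick, at x = +-76 mm) are 88.5 mm high; their tops are the rim for a lid. End walls and the cross divider are 45 mm high, 4 to 5 mm thick; floor 6 mm.
- stops (a point): Midway between two dark stop posts (at x = +-74 mm) at the -y end of the crate's side walls, at rim height (88.5 mm), on the face that a lid comes up against (75 mm to the -y side of the crate's centre). The posts rise 5.5 mm above the rim.
- stand_top (a point): Centre of the stand's top face (164 by 150 mm, 60 mm above the table), 158 mm to the +y side of the crate's centre, on which the four lids are stacked. There is an 8 mm gap between stand and crate.
- lid_top (a point): Top lid of the stack: flat aluminium plate 164 mm (x) by 150 mm (y) by 10 mm, about 0.6 kg, like the three under it. Point at its centre, half-way through its thickness; axes along its edges, near parallel to the rack's. On the stack its underside is 90 mm high, 1.5 mm above the crate's rim; against the stops its centre is over the crate's centre, 93.5 mm above the table.
- lid_low0 (a point): Lowest plate of the stack of four, 164 by 150 by 10 mm, loose. Point at its centre, half-way through its thickness.
- lid_low1 (a point): Second lowest plate of the stack of four, 164 by 150 by 10 mm, loose. Point at its centre, half-way through its thickness.
- lid_low2 (a point): Third lowest (directly under the top lid) plate of the stack of four, 164 by 150 by 10 mm, loose. Point at its centre, half-way through its thickness.
- cell0 (a point): Centre of the floor of one of the crate's four cells (each 68 by about 68 mm), at -36 mm x, -36 mm y of the rack; floor 6 mm above the table.
- cell1 (a point): Centre of the floor of one of the crate's four cells (each 68 by about 68 mm), at -36 mm x, +36 mm y of the rack; floor 6 mm above the table.
- cell2 (a point): Centre of the floor of one of the crate's four cells (each 68 by about 68 mm), at +36 mm x, -36 mm y of the rack; floor 6 mm above the table.
- cell3 (a point): Centre of the floor of one of the crate's four cells (each 68 by about 68 mm), at +36 mm x, +36 mm y of the rack; floor 6 mm above the table.
- can0_mid (a point): Steel canister standing upright on the table at the start (may be absent): body 52 mm in diameter and 50 mm high, on it a black cap 30 mm in diameter and 25 mm high, 75 mm in all, about 0.22 kg. Point on its axis half-way up (37.5 mm); z is its axis.
- can1_mid (a point): Steel canister standing upright on the table at the start (may be absent): body 52 mm in diameter and 50 mm high, on it a black cap 30 mm in diameter and 25 mm high, 75 mm in all, about 0.22 kg. Point on its axis half-way up (37.5 mm); z is its axis.
- can2_mid (a point): Steel canister standing upright on the table at the start (may be absent): body 52 mm in diameter and 50 mm high, on it a black cap 30 mm in diameter and 25 mm high, 75 mm in all, about 0.22 kg. Point on its axis half-way up (37.5 mm); z is its axis.
- can3_mid (a point): Steel canister standing upright on the table at the start (may be absent): body 52 mm in diameter and 50 mm high, on it a black cap 30 mm in diameter and 25 mm high, 75 mm in all, about 0.22 kg. Point on its axis half-way up (37.5 mm); z is its axis.
- catch (a joint): Swing catch at the crate's -x side: a flat dark arm, 20 mm wide, 103 to 111 mm above the table, turning level about an upright pin. 0: arm along the rack's -y, clear of the crate (open; starts at -0.4 to 0.1). Grows counter-clockwise seen from above to 1.571, its end stop, arm along +x over the lid. Friction under 1 N at the knob; stays where left.
- catch_knob (a point): Upright round black knob on the catch's arm, 18 mm in diameter and 35 mm high (111 to 146 mm above the table), 68 mm from the pivot. Point at the knob's centre, half-way up.
- catch_pivot (a point): Pivot axis of the catch, 112 mm to the rack's -x side of the crate's centre; the point is 103 mm above the table.
- tee: Bystander: T-shaped steel blank lying on the table, 110 by 95 by 15 mm. Origin under the centre of its crossbar.
- bar: Bystander: flat steel bar 200 by 35 by 18 mm lying on the table. Origin under its centre.
- water: Bystander: clear plastic water bottle, 76 mm in diameter, 200 mm high, standing. Origin at the centre of its base.
- pliers: Bystander: locking pliers lying on the table, about 250 mm long, 16 mm high. Origin under the middle of the body.
There are look-alikes about, which are no part of the job. What is shaped like the part that bears can0_mid but green or yellow is not meant.

How it is judged:
On the way, in this order (a step that is already met when the one before it is completed fails the run):
1. every canister stands upright in a cell of the crate, one to a cell (((horizontal distance between can0_mid and cell0 below 0.016 m and distance between can0_mid and cell0 below 0.048 m) or (horizontal distance between can0_mid and cell1 below 0.016 m and distance between can0_mid and cell1 below 0.048 m) or (horizontal distance between can0_mid and cell2 below 0.016 m and distance between can0_mid and cell2 below 0.048 m) or (horizontal distance between can0_mid and cell3 below 0.016 m and distance between can0_mid and cell3 below 0.048 m)) and angle between each of can0_mid, can1_mid, can2_mid, can3_mid's own z axis and vertical below 0.12 rad and ((horizontal distance between can1_mid and cell0 below 0.016 m and distance between can1_mid and cell0 below 0.048 m) or (horizontal distance between can1_mid and cell1 below 0.016 m and distance between can1_mid and cell1 below 0.048 m) or (horizontal distance between can1_mid and cell2 below 0.016 m and distance between can1_mid and cell2 below 0.048 m) or (horizontal distance between can1_mid and cell3 below 0.016 m and distance between can1_mid and cell3 below 0.048 m)) and ((horizontal distance between can2_mid and cell0 below 0.016 m and distance between can2_mid and cell0 below 0.048 m) or (horizontal distance between can2_mid and cell1 below 0.016 m and distance between can2_mid and cell1 below 0.048 m) or (horizontal distance between can2_mid and cell2 below 0.016 m and distance between can2_mid and cell2 below 0.048 m) or (horizontal distance between can2_mid and cell3 below 0.016 m and distance between can2_mid and cell3 below 0.048 m)) and ((horizontal distance between can3_mid and cell0 below 0.016 m and distance between can3_mid and cell0 below 0.048 m) or (horizontal distance between can3_mid and cell1 below 0.016 m and distance between can3_mid and cell1 below 0.048 m) or (horizontal distance between can3_mid and cell2 below 0.016 m and distance between can3_mid and cell2 below 0.048 m) or (horizontal distance between can3_mid and cell3 below 0.016 m and distance between can3_mid and cell3 below 0.048 m))), for 0.2 s.
2. the top lid lies flat on the crate, square and against the stop posts (x of lid_top in the frame of rack between -0.01 and 0.01 m and y of lid_top in the frame of rack between -0.008 and 0.006 m and z of lid_top in the frame of rack between 0.088 and 0.097 m and angle between the y axis of lid_top and the y axis of rack, either way round below 0.06 rad and angle between lid_top's own z axis and vertical below 0.03 rad), for 0.2 s.
3. the catch is swung over the lid (value of joint catch above 1.35 rad), for 0.2 s.
At the end, for the whole second after the job is handed in: Each canister upright (7 deg) on a cell floor within 16 mm of its centre; top lid at rest flat on the crate, 10 mm sideways, at most 6 mm short of the stops, square to 0.06 rad; catch past 1.35 rad; other lids within 10 mm of their start (all of step 1 and all of step 2 and value of joint catch above 1.35 rad and linear speed of lid3 below 0.02 m/s and distance of each of lid_low0, lid_low1, lid_low2 from where it was at the start of the episode below 0.01 m); the robot touches nothing.
It fails at once if a lower lid of the stack is shifted by more than 12 mm (distance of any of lid_low0, lid_low1, lid_low2 from where it was at the start of the episode above 0.012 m).
It fails at once if a bystander is moved by more than 30 mm (distance of any of tee, bar, water, pliers from where it was at the start of the episode above 0.03 m).
Of can0, can1, can2, can3 only 3 to 4 are there at a start; the rules pass over those that are not, and their reading is None.
At some moment in a run one of can0, can1, can2, can3 may be knocked a few centimetres aside while the robot is not near it.
It also fails if it takes over 200 s, if anything falls off the work surface, if the arm or the gripper's body presses on something with over 40 N, if the wrist force passes 120 N, or if a joint passes its speed limit or range.

## Working session

There is one attempt and no reset: what is moved stays moved. The work goes in short steps, Python scripts to look and compute and a tool call to move; the robot and the scene stay as the last step left them, time stands still between calls to the robot, and variables do not carry over. Pictures are saved under pics/ and viewed, at most 14 in all, crops included, and the job is handed in when it is done.

Besides the shell and the picture viewer there is one more tool, called after ">>>" as a command line: name --argument value ..., lists and objects as JSON in quotes. play_rows: Moves the arm, as the interface text tells. Shifts and turns lie within -1 to 1; 1 stands for 25 cm of shift or 60 degrees of turn. Its arguments: {"type":"object","properties":{"slide":{"type":"array"},"twist":{"type":"array"},"fingers":{"type":"number"},"force":{"type":"number"}},"required":["slide","twist"]}

```bash
mkdir -p pics
cat > h.py <<'E'
import numpy as np, cv2
from plant import robot, cams
from scipy.spatial.transform import Rotation as R
def cloud(name):
    c=cams.get_calibration(name); im,d=cams.read_camera(name)
    h,w=d.shape; K=np.array([[c['fx'],0,c['cx']],[0,c['fy'],c['cy']],[0,0,1.]])
    u,v=np.meshgrid(np.arange(w),np.arange(h))
    p=np.stack([u,v],-1).reshape(-1,1,2).astype(np.float64)
    n=cv2.undistortPoints(p,K,np.array([c['k1'],0,0,0,0.])).reshape(h,w,2)
    P=np.dstack([n*d[...,None],d]); T=np.array(c['world_from_camera'])
    W=P@T[:3,:3].T+T[:3,3]; W[d==0]=np.nan
    return im,d,W
E
python3 - <<'E'
from h import *
print(robot.read_state())
for n in ['scene','top']:
    im,d,W=cloud(n); np.savez(f'{n}.npz',im=im,W=W)
    cv2.imwrite(f'pics/{n}0.png',cv2.resize(im[...,::-1],(800,600)))
    print(n,cams.get_calibration(n)['world_from_camera'])
E
```

```text
{'t': 0.0, 'q': array([ 1.11961680e+00,  1.31120915e-01,  1.48929465e+00, -7.87900585e-06,
        1.52300883e+00, -8.54139626e-02]), 'dq': array([ 0.00117758,  0.00014994, -0.00076246,  0.00072813, -0.00161857,
       -0.00106569]), 'joint_torque': array([ 1.15293820e-03, -5.59812748e+01, -4.91777515e+01,  7.70584960e-02,
        3.47268849e-02, -1.18049679e-04]), 'tool_pos': array([0.21433484, 0.55979087, 0.21760306]), 'orientation': array([-5.71258108e-01, -3.08873078e+00,  2.77721370e-03]), 'force': array([-0.07331749, -0.52895243, -0.51434312]), 'wrist_torque': array([-0.01925593,  0.03442767,  0.04396344]), 'gripper_force': 0.0, 'opening': 0.09300819598758776}
scene [[ 0.8918982   0.26518079 -0.36632875  0.99639083]
 [ 0.45216862 -0.50890413  0.73250264 -0.82530278]
 [ 0.00781941 -0.81896015 -0.57379711  0.78591572]
 [ 0.          0.          0.          1.        ]]
top [[-0.00705633 -0.9941798   0.10750223  0.45242709]
 [-0.99997169  0.00673447 -0.00335672  0.04125257]
 [ 0.00261322 -0.10752287 -0.99419918  1.24705586]
 [ 0.          0.          0.          1.        ]]
```

View pics/top0.png

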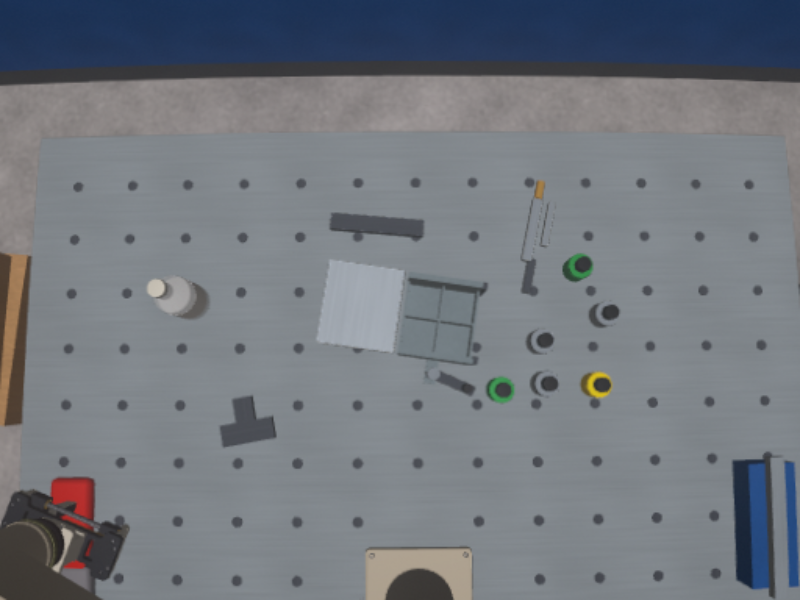

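View pics/scene0.png

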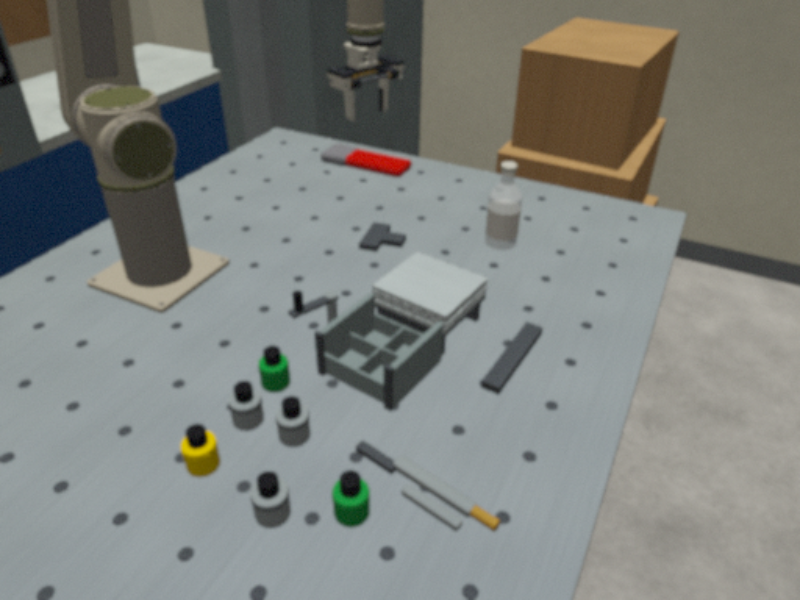

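The top view shows three grey steel canisters at about (543,340), (547,383) and (607,313). The look-alikes are green at (501,389) and (579,266) and yellow at (598,384), so only the three grey ones fit. I'll measure them, confirm in one enlarged crop, and fit the rack.

Run:
```python
from h import *
z=np.load('top.npz'); im,W=z['im'],z['W']
f=0.64
Z=W[...,2]
for n,(u,v) in dict(A=(543,340),B=(547,383),C=(607,313),g1=(501,389),g2=(579,266),y=(598,384)).items():
    u,v=int(u*f),int(v*f)
    s=np.s_[v-14:v+15,u-14:u+15]
    w=W[s].reshape(-1,3); c=w[(w[:,2]>.066)&(w[:,2]<.085)]
    b=w[(w[:,2]>.044)&(w[:,2]<.056)]
    mm=lambda q:(q.min(0)+q.max(0))/2
    print(n,len(c),c.mean(0).round(4),mm(c).round(4),'body',mm(b).round(4))
def rect(mask,name):
    n,l,st,ce=cv2.connectedComponentsWithStats(mask.astype(np.uint8))
    for i in range(1,n):
        if st[i,4]>25:
            p=W[l==i]; r=cv2.minAreaRect(p[:,:2].astype(np.float32)*1000)
            print(name,st[i,4],p.mean(0).round(4),np.round(r[0],1),np.round(r[1],1),round(r[2],2),(ce[i]/f).round())
M=np.zeros(Z.shape,bool); M[int(240*f):int(420*f),int(300*f):int(500*f)]=1
rect(M&(Z>.096)&(Z<.103)&(im.mean(-1)>120),'lid')
rect(M&(Z>.083)&(Z<.0975)&(im.mean(-1)<130),'rim')
rect(M&(Z>.101)&(Z<.116),'catch'); rect(M&(Z>.125)&(Z<.16),'knob')
# tops of other things
M[:]=1
c=im[int(225*f):int(420*f),int(300*f):int(640*f)]
cv2.imwrite('pics/crop.png',cv2.resize(c[...,::-1],(800,460),interpolation=cv2.INTER_CUBIC))
```

```text
A 77 [ 0.5296 -0.2548  0.0734] [ 0.5298 -0.2547  0.0728] body [ 0.5299 -0.2556  0.0497]
B 81 [ 0.4427 -0.2613  0.0737] [ 0.4427 -0.2611  0.0727] body [ 0.4425 -0.2626  0.0495]
C 77 [ 0.586  -0.3907  0.0734] [ 0.5857 -0.3908  0.073 ] body [ 0.585  -0.3927  0.0498]
g1 77 [ 0.431  -0.1675  0.0737] [ 0.4313 -0.1671  0.0734] body [ 0.431  -0.167   0.0504]
g2 74 [ 0.6855 -0.3404  0.0738] [ 0.6859 -0.3407  0.0726] body [ 0.6864 -0.3399  0.05  ]
y 79 [ 0.4412 -0.3673  0.0738] [ 0.4414 -0.3678  0.0735] body [ 0.4413 -0.3686  0.0498]
lid 2294 [0.5984 0.1115 0.0993] [599.  111.2] [149.9 164.1] 81.05 [361. 305.]
rim 200 [ 0.6496 -0.0606  0.0878] [650.1 -60. ] [153.7  14.9] 79.9 [448. 280.]
rim 196 [ 0.5    -0.0372  0.0879] [499.9 -37. ] [153.4  12. ] 81.29 [437. 355.]
catch 157 [ 0.4545 -0.0509  0.1111] [454.  -53.1] [77.  22.5] 66.35 [445. 379.]
knob 34 [ 0.4363 -0.0869  0.1439] [436.2 -87. ] [16.1 14.4] 89.42 [466. 388.]
```

View pics/crop.png

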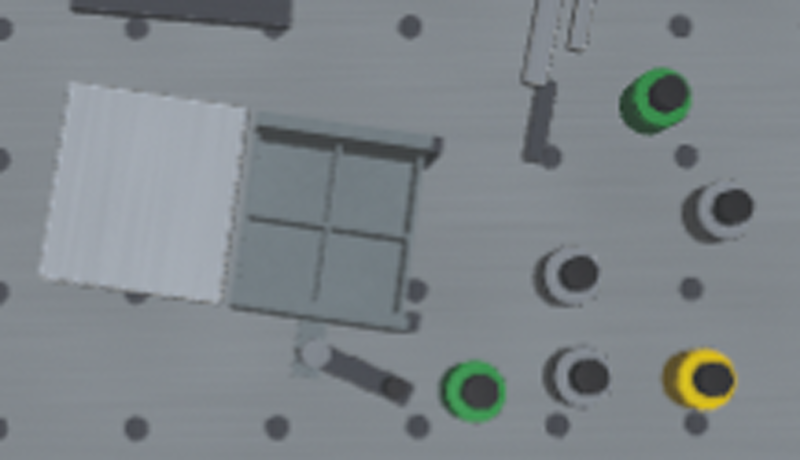

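The crop shows three steel canisters: A (578,273), B (588,375) and C (732,207). Green at (475,390) and (655,100) and yellow at (702,379) are decoys. The catch knob is at (395,388). I'm moving towards A with tool y along the rack's y.

>>> play_rows --slide '[[0, 0, 0], [0, 0, 0], [-0.09, -0.156, 0], [-0.09, -0.156, 0], [-0.09, -0.156, 0], [-0.09, -0.156, 0], [-0.09, -0.156, 0], [-0.09, -0.156, 0]]' --twist '[[0, 0, -0.1], [0, 0, -0.103], [0, 0, 0], [0, 0, 0], [0, 0, 0], [0, 0, 0], [0, 0, 0], [0, 0, 0]]' --fingers -0.1 --force 25

```text
t: 0.9
tool_pos: [0.3124, 0.3067, 0.2182]
orientation: [-0.24, -3.132, 0.001]
force: [-0.3, -0.1, 0.2]
opening: 0.051
gripper_force: 0.0
```

>>> play_rows --slide '[[-0.09, -0.156, 0], [-0.09, -0.156, 0], [-0.09, -0.156, 0], [-0.09, -0.156, 0], [-0.09, -0.156, 0], [-0.09, -0.156, 0], [-0.09, -0.156, 0], [-0.09, -0.156, 0]]' --twist '[[0, 0, 0], [0, 0, 0], [0, 0, 0], [0, 0, 0], [0, 0, 0], [0, 0, 0], [0, 0, 0], [0, 0, 0]]'

```text
t: 1.7
tool_pos: [0.4427, -0.0293, 0.2185]
orientation: [0.241, 3.132, 0.0]
force: [0.3, 1.1, 0.0]
opening: 0.0511
gripper_force: 0.0
```

```bash
cat >> h.py <<'E'
th=np.deg2rad(-8.8); C=np.array([.5752,-.0462,0])
ex=np.array([np.cos(th),np.sin(th),0]); ey=np.array([-np.sin(th),np.cos(th),0])
def rk(p): d=np.asarray(p)-C; return np.array([d@ex,d@ey,d[2]])
def st():
    s=robot.read_state(); r=R.from_rotvec(s['orientation']); 
    D=np.c_[-ex,ey,[0,0,-1]]
    e=(r.inv()*R.from_matrix(D)).as_rotvec()
    print('t',round(s['t'],2),'world',s['tool_pos'].round(4),'rack',rk(s['tool_pos']).round(4),'twist needed/60deg',np.round(e/np.deg2rad(60),4),'q',s['q'].round(2),'F',s['force'].round(1))
    return s
def go(p_rack,s=None):
    s=s or robot.read_state(); r=R.from_rotvec(s['orientation'])
    w=C+p_rack[0]*ex+p_rack[1]*ey+np.array([0,0,p_rack[2]])
    return (r.inv().apply(w-s['tool_pos'])/.25).round(3)
E
python3 - <<'E'
from h import *
s=st()
for n,p in dict(A=(.5298,-.2550,0),B=(.4426,-.2618,0),C=(.5857,-.3915,0),lid=(.599,.1113,0),knob=(.4362,-.087,.14)).items(): print(n,rk(p).round(4))
print(go([*rk((.5298,-.2550,0))[:2],.054],s))
E
```

```text
t 1.7 world [ 0.4427 -0.0293  0.2185] rack [-0.1335 -0.0036  0.2185] twist needed/60deg [0.0001 0.     0.0001] q [-0.18 -0.31  1.9   0.    1.55 -1.6 ] F [0.3 1.1 0. ]
A [-0.0129 -0.2133  0.    ]
B [-0.0981 -0.2333  0.    ]
C [ 0.0632 -0.3396  0.    ]
lid [-0.0006  0.1593  0.    ]
knob [-0.1311 -0.0616  0.14  ]
[-0.482 -0.839  0.658]
```

>>> play_rows --slide '[[-0.0964, -0.168, 0.044], [-0.0964, -0.168, 0.044], [-0.0964, -0.168, 0.044], [-0.0964, -0.168, 0.044], [-0.0964, -0.168, 0.044], [0, 0, 0.16], [0, 0, 0.16], [0, 0, 0.118]]' --twist '[[0, 0, 0], [0, 0, 0], [0, 0, 0], [0, 0, 0], [0, 0, 0], [0, 0, 0], [0, 0, 0], [0, 0, 0]]'

```text
t: 2.5
tool_pos: [0.528, -0.253, 0.0506]
orientation: [-0.242, -3.129, -0.003]
force: [0.5, 0.7, 0.2]
opening: 0.0511
gripper_force: 0.0
```

Run:
```python
from h import *
s=st()
im,d=cams.read_camera('wrist'); cv2.imwrite('pics/w1.png',im[...,::-1])
```

```text
t 2.5 world [ 0.528  -0.253   0.0506] rack [-0.015  -0.2116  0.0506] twist needed/60deg [ 0.0013 -0.0032 -0.0007] q [-0.53  0.24  1.69  0.    1.22 -1.95] F [0.5 0.7 0.2]
```

View pics/w1.png

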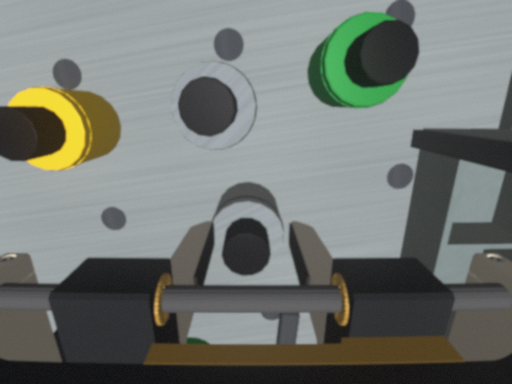

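The cap of A is centred between the fingers at (245,245), clear of its neighbours. Next I close, lift and carry it to cell2.

>>> play_rows --slide '[[0, 0, 0], [0, 0, 0], [0, 0, 0], [0, 0, 0], [0, 0, -0.1], [0, 0, -0.15], [0, 0, -0.15], [0, 0, -0.12]]' --twist '[[0, 0, 0], [0, 0, 0], [0, 0, 0], [0, 0, 0], [0, 0, 0], [0, 0, 0], [0, 0, 0], [0, 0, 0]]' --fingers 1 --force 30

```text
t: 3.35
tool_pos: [0.5298, -0.2532, 0.1864]
orientation: [0.24, 3.131, -0.001]
force: [0.3, -1.3, -1.4]
opening: 0.0296
gripper_force: 29.8
```

Run:
```python
from h import *
s=st(); print(s['opening'],s['gripper_force'],go([.036,-.036,.060],s))
```

```text
t 3.35 world [ 0.5298 -0.2532  0.1864] rack [-0.0132 -0.2115  0.1864] twist needed/60deg [-0.0003  0.0012  0.0006] q [-0.53  0.11  1.57  0.    1.46 -1.95] F [ 0.3 -1.3 -1.4]
0.02957227222388012 29.75507766008377 [-0.196  0.702  0.506]
```

>>> play_rows --slide '[[-0.049, 0.1755, 0], [-0.049, 0.1755, 0], [-0.049, 0.1755, 0], [-0.049, 0.1755, 0], [0, 0, 0.1], [0, 0, 0.16], [0, 0, 0.15], [0, 0, 0.082]]' --twist '[[0, 0, 0], [0, 0, 0], [0, 0, 0], [0, 0, 0], [0, 0, 0], [0, 0, 0], [0, 0, 0], [0, 0, 0]]'

```text
t: 4.15
tool_pos: [0.6024, -0.0869, 0.0575]
orientation: [-0.239, -3.128, 0.0]
force: [-8.7, -20.1, 40.4]
opening: 0.0293
gripper_force: 30.3
```

Run:
```python
from h import *
import time
s=st(); print(s['opening'],s['gripper_force'],go([*rk((.5857,-.3915,0))[:2],.054],s),go([*rk((.4426,-.2618,0))[:2],.054],s))
```

```text
t 4.15 world [ 0.6024 -0.0869  0.0575] rack [ 0.0331 -0.036   0.0575] twist needed/60deg [-0.0006 -0.0045  0.0011] q [-0.23  0.29  1.61 -0.    1.25 -1.64] F [ -8.7 -20.1  40.4]
0.02931288282893424 30.335408449172974 [-0.119 -1.215  0.014] [ 0.526 -0.789  0.017]
```

>>> play_rows --slide '[[0, 0, -0.005], [0, 0, 0], [0, 0, 0], [0, 0, -0.12], [0, 0, -0.15], [-0.01, -0.18, -0.05], [-0.015, -0.19, 0], [-0.015, -0.19, 0]]' --twist '[[0, 0, 0], [0, 0, 0], [0, 0, 0], [0, 0, 0], [0, 0, 0], [0, 0, 0], [0, 0, 0], [0, 0, 0]]' --fingers 0.1

```text
t: 4.95
tool_pos: [0.5943, -0.2285, 0.1448]
orientation: [0.238, 3.129, -0.002]
force: [0.9, 0.0, -0.8]
opening: 0.0421
gripper_force: 0.0
```

Run:
```python
from h import *
s=st()
im,d,W=cloud('top'); Z=W[...,2]
# caps: dark pixels at cap height
m=(Z>.064)&(Z<.09)&(im.max(-1)<80); n,l,q,c=cv2.connectedComponentsWithStats(m.astype(np.uint8))
for i in range(1,n):
    if q[i,4]>25:
        p=W[l==i].mean(0); print(q[i,4],p.round(4),rk(p).round(4),go([*rk(p)[:2],.054],s))
```

```text
t 4.95 world [ 0.5943 -0.2285  0.1448] rack [ 0.0468 -0.1773  0.1448] twist needed/60deg [-0.0008  0.0035  0.002 ] q [-0.45  0.27  1.47  0.    1.4  -1.87] F [ 0.9  0.  -0.8]
34 [ 0.6429 -0.0687  0.0732] [ 0.0703 -0.0119  0.0732] [-0.094  0.662  0.363]
66 [ 0.6024 -0.0876  0.0791] [ 0.0332 -0.0367  0.0791] [0.055 0.563 0.363]
30 [ 0.584  -0.3969  0.0736] [ 0.0623 -0.3452  0.0736] [-0.059 -0.672  0.364]
226 [ 0.1515 -0.7038  0.0707] [-0.3181 -0.7147  0.0707] [ 1.465 -2.147  0.36 ]
74 [0.0626 0.0261 0.0773] [-0.5176 -0.007   0.0773] [2.258 0.686 0.354]
```

>>> play_rows --slide '[[-0.0165, -0.162, 0], [-0.0165, -0.162, 0], [-0.0165, -0.162, 0.01], [-0.0165, -0.162, 0.03], [0, 0, 0.13], [0, 0, 0.12], [0, 0, 0.06], [0, 0, 0.012]]' --twist '[[0, 0, 0], [0, 0, 0], [0, 0, 0], [0, 0, 0], [0, 0, 0], [0, 0, 0], [0, 0, 0], [0, 0, 0]]' --fingers -0.1

```text
t: 5.8
tool_pos: [0.5845, -0.3893, 0.0508]
orientation: [-0.24, -3.131, -0.001]
force: [1.0, -0.6, 0.2]
opening: 0.0512
gripper_force: 0.0
```

>>> play_rows --slide '[[0, 0, 0], [0, 0, 0], [0, 0, 0], [0, 0, 0], [0, 0, -0.1], [0, 0, -0.15], [0, 0, -0.15], [0, 0, -0.12]]' --twist '[[0, 0, 0], [0, 0, 0], [0, 0, 0], [0, 0, 0], [0, 0, 0], [0, 0, 0], [0, 0, 0], [0, 0, 0]]' --fingers 1

```text
t: 6.6
tool_pos: [0.5851, -0.3897, 0.1842]
orientation: [0.24, 3.131, -0.001]
force: [0.6, -0.6, -2.5]
opening: 0.0294
gripper_force: 29.8
```

Run:
```python
from h import *
s=st(); print(s['opening'],s['gripper_force'],go([.036,.036,.060],s))
```

```text
t 6.6 world [ 0.5851 -0.3897  0.1842] rack [ 0.0624 -0.3379  0.1842] twist needed/60deg [-0.0003  0.0009  0.0005] q [-0.66  0.42  1.2   0.    1.51 -2.08] F [ 0.6 -0.6 -2.5]
0.029391029202603162 29.760376811027527 [0.105 1.496 0.496]
```

>>> play_rows --slide '[[0.013, 0.187, 0], [0.013, 0.187, 0], [0.013, 0.187, 0], [0.013, 0.187, 0], [0.013, 0.187, 0], [0.013, 0.187, 0], [0.013, 0.187, 0], [0.013, 0.187, 0]]' --twist '[[0, 0, 0], [0, 0, 0], [0, 0, 0], [0, 0, 0], [0, 0, 0], [0, 0, 0], [0, 0, 0], [0, 0, 0]]'

```text
t: 7.4
tool_pos: [0.6158, -0.0141, 0.1818]
orientation: [-0.24, -3.132, -0.0]
force: [0.5, -0.6, -2.0]
opening: 0.0294
gripper_force: 29.8
```

>>> play_rows --slide '[[0, 0, 0], [0, 0, 0.08], [0, 0, 0.13], [0, 0, 0.13], [0, 0, 0.08], [0, 0, 0.04], [0, 0, 0.024], [0, 0, 0]]' --twist '[[0, 0, 0], [0, 0, 0], [0, 0, 0], [0, 0, 0], [0, 0, 0], [0, 0, 0], [0, 0, 0], [0, 0, 0]]'

```text
t: 8.2
tool_pos: [0.6163, -0.0165, 0.0608]
orientation: [-0.241, -3.132, -0.0]
force: [-0.5, -0.7, -1.5]
opening: 0.0294
gripper_force: 29.9
```

Run:
```python
from h import *
s=st(); print(s['opening'],s['gripper_force'],go([*rk((.4426,-.2618,0))[:2],.054],s))
```

```text
t 8.2 world [ 0.6163 -0.0165  0.0608] rack [0.036  0.0357 0.0608] twist needed/60deg [-0.     -0.0003  0.0001] q [-0.11  0.3   1.59  0.    1.25 -1.53] F [-0.5 -0.7 -1.5]
0.029400256000832566 29.938800036907196 [ 0.536 -1.076  0.028]
```

>>> play_rows --slide '[[0, 0, 0.004], [0, 0, 0], [0, 0, 0], [0, 0, -0.12], [0, 0, -0.16], [0, -0.17, -0.08], [0, -0.19, 0], [0, -0.19, 0]]' --twist '[[0, 0, 0], [0, 0, 0], [0, 0, 0], [0, 0, 0], [0, 0, 0], [0, 0, 0], [0, 0, 0], [0, 0, 0]]' --fingers 0.1

```text
t: 9.0
tool_pos: [0.5964, -0.1535, 0.1526]
orientation: [0.237, 3.128, -0.002]
force: [0.5, 0.1, -0.4]
opening: 0.0419
gripper_force: 0.0
```

Run:
```python
from h import *
s=st()
im,d,W=cloud('top'); Z=W[...,2]
m=(Z>.064)&(Z<.09)&(im.max(-1)<80); n,l,q,c=cv2.connectedComponentsWithStats(m.astype(np.uint8))
for i in range(1,n):
    if q[i,4]>25:
        p=W[l==i].mean(0); print(q[i,4],p.round(4),rk(p).round(4),go([*rk(p)[:2],.054],s))
cv2.imwrite('pics/t2.png',im[130:290,180:430,::-1].repeat(3,0).repeat(3,1))
```

```text
t 9.0 world [ 0.5964 -0.1535  0.1526] rack [ 0.0374 -0.1028  0.1526] twist needed/60deg [-0.0008  0.0041  0.002 ] q [-0.34  0.21  1.53 -0.    1.41 -1.75] F [ 0.5  0.1 -0.4]
62 [ 0.617  -0.0172  0.0803] [0.0369 0.0351 0.0803] [0.002 0.552 0.394]
37 [ 0.4449 -0.2544  0.073 ] [-0.0969 -0.2257  0.073 ] [ 0.54  -0.49   0.392]
69 [ 0.4406 -0.3661  0.0735] [-0.0841 -0.3367  0.0735] [ 0.489 -0.934  0.393]
46 [ 0.4362 -0.1693  0.0735] [-0.1185 -0.1429  0.0735] [ 0.626 -0.159  0.392]
217 [ 0.1524 -0.7039  0.0709] [-0.3172 -0.7146  0.0709] [ 1.425 -2.444  0.39 ]
```

View pics/t2.png

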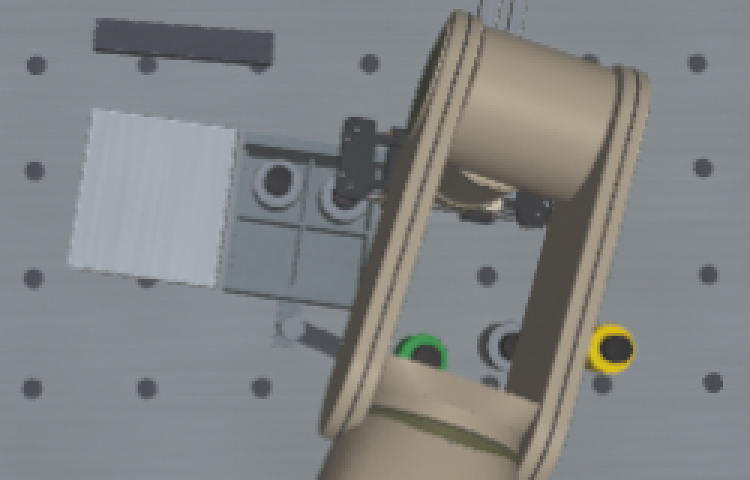

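Two canisters stand in their cells at (277,183) and (343,195). B at (508,345) is half hidden behind the arm but has not moved, so I fetch it next.

>>> play_rows --slide '[[0.135, -0.13, 0], [0.135, -0.13, 0], [0.135, -0.13, 0], [0.135, -0.13, 0.04], [0, 0, 0.14], [0, 0, 0.14], [0, 0, 0.06], [0, 0, 0.012]]' --twist '[[0, 0, 0], [0, 0, 0], [0, 0, 0], [0, 0, 0], [0, 0, 0], [0, 0, 0], [0, 0, 0], [0, 0, 0]]' --fingers -0.1

```text
t: 9.85
tool_pos: [0.4412, -0.2593, 0.0507]
orientation: [-0.24, -3.13, -0.002]
force: [-0.6, 0.0, 0.4]
opening: 0.0517
gripper_force: 0.0
```

>>> play_rows --slide '[[0, 0, 0], [0, 0, 0], [0, 0, 0], [0, 0, 0], [0, 0, -0.1], [0, 0, -0.15], [0, 0, -0.15], [0, 0, -0.12]]' --twist '[[0, 0, 0], [0, 0, 0], [0, 0, 0], [0, 0, 0], [0, 0, 0], [0, 0, 0], [0, 0, 0], [0, 0, 0]]' --fingers 1

```text
t: 10.65
tool_pos: [0.4423, -0.26, 0.1842]
orientation: [0.24, 3.131, -0.001]
force: [-0.0, 0.1, -2.0]
opening: 0.0294
gripper_force: 29.8
```

Run:
```python
from h import *
s=st(); print(s['opening'],s['gripper_force'],go([-.036,-.036,.060],s))
```

```text
t 10.65 world [ 0.4423 -0.26    0.1842] rack [-0.0986 -0.2316  0.1842] twist needed/60deg [-0.0004  0.0011  0.0005] q [-0.63 -0.09  1.77  0.    1.46 -2.05] F [-0.   0.1 -2. ]
0.0294048268697947 29.809807240962982 [-0.25   0.782  0.497]
```

>>> play_rows --slide '[[-0.07, 0.12, 0], [-0.06, 0.162, 0], [-0.06, 0.17, 0], [-0.04, 0.17, 0], [-0.02, 0.16, 0], [0, 0, 0.08], [0, 0, 0.12], [0, 0, 0.12]]' --twist '[[0, 0, 0], [0, 0, 0], [0, 0, 0], [0, 0, 0], [0, 0, 0], [0, 0, 0], [0, 0, 0], [0, 0, 0]]'

```text
t: 11.45
tool_pos: [0.5341, -0.0756, 0.1015]
orientation: [0.238, 3.131, -0.0]
force: [0.8, 0.3, -2.9]
opening: 0.0294
gripper_force: 29.8
```

>>> play_rows --slide '[[0, 0, 0.1], [0, 0, 0.044], [0, 0, 0.022], [0, 0, 0], [0, 0, 0], [0, 0, 0], [0, 0, 0], [0, 0, 0]]' --twist '[[0, 0, 0], [0, 0, 0], [0, 0, 0], [0, 0, 0], [0, 0, 0], [0, 0, 0], [0, 0, 0], [0, 0, 0]]'

```text
t: 12.25
tool_pos: [0.534, -0.0764, 0.061]
orientation: [0.24, 3.132, -0.0]
force: [-0.5, 0.0, -2.4]
opening: 0.0293
gripper_force: 29.9
```

Run:
```python
from h import *
s=st(); print(s['opening'],s['gripper_force'])
```

```text
t 12.25 world [ 0.534  -0.0764  0.061 ] rack [-0.0361 -0.0362  0.061 ] twist needed/60deg [-0.      0.0008  0.0004] q [-0.24  0.1   1.82  0.    1.22 -1.65] F [-0.5  0.  -2.4]
0.029283547683807205 29.893785417079926
```

>>> play_rows --slide '[[0, 0, 0.004], [0, 0, 0], [0, 0, 0], [0, 0, -0.12], [0, 0, -0.16], [0, 0, -0.16], [0, 0.16, -0.08], [0, 0.19, 0]]' --twist '[[0, 0, 0], [0, 0, 0], [0, 0, 0], [0, 0, 0], [0, 0, 0], [0, 0, 0], [0, 0, 0], [0, 0, 0]]' --fingers 0.1

```text
t: 13.05
tool_pos: [0.5499, 0.0094, 0.1946]
orientation: [0.245, 3.124, -0.0]
force: [1.4, 0.1, -0.2]
opening: 0.0419
gripper_force: 0.0
```

>>> play_rows --slide '[[0, 0.19, 0], [-0.05, 0.18, 0], [-0.05, 0.18, 0], [0, 0.19, 0], [0, 0, 0], [0, 0, 0], [0, 0, 0], [0, 0, 0]]' --twist '[[0, 0, 0], [0, 0, 0], [0, 0, 0], [0, 0, 0], [0, 0, 0.136], [0, 0, 0.136], [0, 0, 0.136], [0, 0, 0.136]]'

```text
t: 13.85
tool_pos: [0.6, 0.1895, 0.1893]
orientation: [-1.119, -2.936, 0.0]
force: [0.6, 0.4, 0.2]
opening: 0.0421
gripper_force: 0.0
```

>>> play_rows --slide '[[0, 0, 0], [0, 0, 0], [0, 0, 0], [0, 0, 0], [0, 0, 0], [0, 0, 0], [0, 0, 0], [0, 0, 0]]' --twist '[[0, 0, 0.136], [0, 0, 0.136], [0, 0, 0.136], [0, 0, 0.136], [0, 0, 0.136], [0, 0, 0.136], [0, 0, 0.136], [0, 0, 0]]' --fingers -0.9

```text
t: 14.65
tool_pos: [0.6, 0.1892, 0.1894]
orientation: [2.383, 2.047, 0.0]
force: [-0.3, 0.3, 0.1]
opening: 0.088
gripper_force: 0.0
```

Run:
```python
from h import *
s=st(); r=R.from_rotvec(s['orientation']); D=R.from_matrix(np.c_[ey,ex,[0,0,-1]])
print('twist',((r.inv()*D).as_rotvec()/np.deg2rad(60)).round(4), s['opening'])
im,d,W=cloud('top'); Z=W[...,2]
m=(Z>.064)&(Z<.09)&(im.max(-1)<80); n,l,q,c=cv2.connectedComponentsWithStats(m.astype(np.uint8))
for i in range(1,n):
    if q[i,4]>25:
        p=W[l==i].mean(0); print(q[i,4],p.round(4),rk(p).round(4))
m=(Z>.096)&(Z<.103)&(im.mean(-1)>120);n,l,q,c=cv2.connectedComponentsWithStats(m.astype(np.uint8))
for i in range(1,n):
    if q[i,4]>200:
        p=W[l==i]; a=cv2.minAreaRect(p[:,:2].astype(np.float32)*1000); print('lid',q[i,4],a,rk([a[0][0]/1000,a[0][1]/1000,.1]))
print('edge y',[ (rk(q)) for q in p[[0]]], go([0,.26,.13],s))
cv2.imwrite('pics/t3.png',im[130:290,180:430,::-1].repeat(3,0).repeat(3,1))
```

```text
t 14.65 world [0.6    0.1892 0.1894] rack [-0.0115  0.2364  0.1894] twist needed/60deg [ 1.0000e-04  1.0000e-04 -1.4979e+00] q [ 0.22  0.22  1.44 -0.    1.48  0.38] F [-0.3  0.3  0.1]
twist [ 0.0001 -0.      0.0021] 0.08800591401615701
66 [ 0.6849 -0.3387  0.073 ] [ 0.1532 -0.2722  0.073 ]
59 [ 0.6174 -0.0175  0.0799] [0.0373 0.0348 0.0799]
65 [ 0.6025 -0.0877  0.0791] [ 0.0334 -0.0368  0.0791]
63 [ 0.5343 -0.0765  0.08  ] [-0.0358 -0.0362  0.08  ]
68 [ 0.4406 -0.3661  0.0734] [-0.084  -0.3368  0.0734]
69 [ 0.4326 -0.1677  0.0734] [-0.1224 -0.1419  0.0734]
230 [ 0.1521 -0.7039  0.0706] [-0.3175 -0.7147  0.0706]
96 [ 0.0648 -0.0056  0.0761] [-0.5106 -0.0379  0.0761]
lid 1784 ((598.2479858398438, 106.42778778076172), (139.99977111816406, 164.1298370361328), 81.12368774414062) [-0.00057322  0.15435713  0.1       ]
edge y [array([0.07857204, 0.22425165, 0.09805692])] [0.094 0.046 0.238]
```

View pics/t3.png

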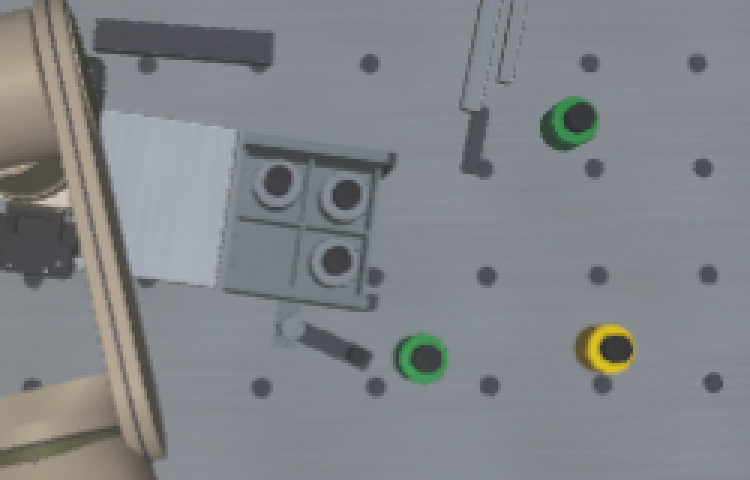

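All three canisters stand in cells at (277,183), (346,193) and (336,262), and cell1 is the spare. I bring the two open fingertips down behind the lid's +y edge, at top-lid height.

>>> play_rows --slide '[[0.06, 0.024, 0], [0.055, 0.022, 0], [0, 0, 0.06], [0, 0, 0.12], [0, 0, 0.12], [0, 0, 0.06], [0, 0, 0.02], [0, 0, 0]]' --twist '[[0, 0, 0.002], [0, 0, 0], [0, 0, 0], [0, 0, 0], [0, 0, 0], [0, 0, 0], [0, 0, 0], [0, 0, 0]]' --fingers -1

```text
t: 15.5
tool_pos: [0.6152, 0.2155, 0.0938]
orientation: [-2.382, -2.048, 0.002]
force: [0.1, -0.6, 0.8]
opening: 0.0928
gripper_force: 0.0
```

Run:
```python
from h import *
s=st(); r=R.from_rotvec(s['orientation']); D=R.from_matrix(np.c_[ey,ex,[0,0,-1]])
print('twist',((r.inv()*D).as_rotvec()/np.deg2rad(60)).round(4), s['opening'])
im,d=cams.read_camera('wrist'); cv2.imwrite('pics/w2.png',im[...,::-1])
im,d=cams.read_camera('scene'); cv2.imwrite('pics/s2.png',cv2.resize(im[100:270,180:360,::-1],(720,600)))
```

```text
t 15.5 world [0.6152 0.2155 0.0938] rack [-0.0005  0.2647  0.0938] twist needed/60deg [-1.3000e-03 -4.0000e-04 -1.4969e+00] q [ 0.26  0.35  1.46 -0.    1.33  0.41] F [ 0.1 -0.6  0.8]
twist [-0.0011  0.0006  0.0031] 0.09282153530579636
```

View pics/s2.png

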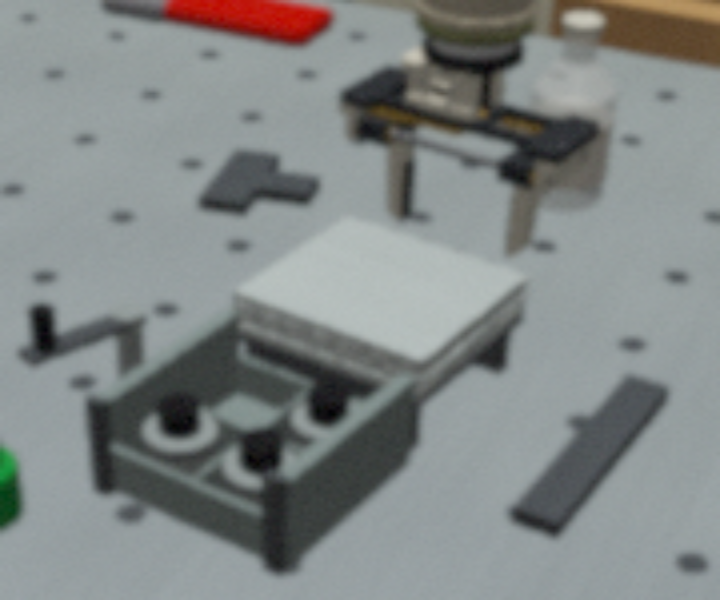

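Both fingertips, at (400,215) and (520,250), are behind the lid's far edge. I push along the rack's -y.

>>> play_rows --slide '[[-0.03, 0, 0], [-0.03, 0, 0], [-0.03, 0, 0], [-0.03, 0, 0], [-0.03, 0, 0], [-0.03, 0, 0], [-0.03, 0, 0], [-0.03, 0, 0]]' --twist '[[0, 0, 0.003], [0, 0, 0], [0, 0, 0], [0, 0, 0], [0, 0, 0], [0, 0, 0], [0, 0, 0], [0, 0, 0]]'

```text
t: 16.4
tool_pos: [0.607, 0.1569, 0.0954]
orientation: [-2.386, -2.044, -0.004]
force: [2.0, 5.5, 2.2]
opening: 0.0931
gripper_force: 2.8
```

```bash
cat >> h.py <<'E'
def lid():
    s=st()
    im,d,W=cloud('top'); Z=W[...,2]
    m=(Z>.095)&(Z<.104)&(im.mean(-1)>110);n,l,q,c=cv2.connectedComponentsWithStats(m.astype(np.uint8))
    for i in range(1,n):
        if q[i,4]>300:
            p=W[l==i]; a=cv2.minAreaRect(p[:,:2].astype(np.float32)*1000)
            Q=(p-C)@np.c_[ex,ey]; print('lid',a,'x',np.percentile(Q[:,0],[1,99]).round(4),'y',np.percentile(Q[:,1],[1,99]).round(4),'z',p[:,2].mean())
    return im,W
E
python3 - <<'E'
from h import *
lid()
E
```

```text
t 16.4 world [0.607  0.1569 0.0954] rack [0.0004 0.2056 0.0954] twist needed/60deg [ 2.8000e-03 -3.0000e-04 -1.5005e+00] q [0.17 0.29 1.54 0.   1.31 0.32] F [2.  5.5 2.2]
lid ((590.7435913085938, 59.184120178222656), (122.67311096191406, 164.24542236328125), 81.30502319335938) x [-0.0809  0.0797] y [0.0465 0.1591] z 0.09918998876494133
```

>>> play_rows --slide '[[-0.03, 0, 0.004], [-0.03, 0, 0], [-0.03, 0, 0], [-0.03, 0, 0], [-0.03, 0, 0], [-0.03, 0, 0], [-0.03, 0, 0], [-0.03, 0, 0]]' --twist '[[0, 0, 0], [0, 0, 0], [0, 0, 0], [0, 0, 0], [0, 0, 0], [0, 0, 0], [0, 0, 0], [0, 0, 0]]'

```text
t: 17.25
tool_pos: [0.5982, 0.0981, 0.0948]
orientation: [2.386, 2.044, 0.005]
force: [0.7, 7.4, 5.0]
opening: 0.0931
gripper_force: 3.6
```

>>> play_rows --slide '[[-0.03, 0, 0], [-0.03, 0, 0], [-0.03, 0, 0], [-0.03, 0, 0], [-0.03, 0, 0], [-0.02, 0, 0], [0, 0, 0], [0, 0, 0]]' --twist '[[0, 0, 0], [0, 0, 0], [0, 0, 0], [0, 0, 0], [0, 0, 0], [0, 0, 0], [0, 0, 0], [0, 0, 0]]'

```text
t: 18.05
tool_pos: [0.5907, 0.0549, 0.0935]
orientation: [2.386, 2.043, -0.0]
force: [0.0, 1.3, 0.1]
opening: 0.0926
gripper_force: 0.4
```

Run:
```python
from h import *
lid()
```

```text
t 18.05 world [0.5907 0.0549 0.0935] rack [-0.0002  0.1023  0.0935] twist needed/60deg [-2.000e-04  5.000e-04 -1.501e+00] q [ 0.01  0.2   1.64 -0.    1.3   0.16] F [0.  1.3 0.1]
lid ((570.411865234375, -67.93547058105469), (72.72047424316406, 164.53195190429688), 82.13975524902344) x [-0.0812  0.0793] y [-0.0569  0.0113] z 0.09825155903313555
```

>>> play_rows --slide '[[-0.012, 0, 0], [-0.012, 0, 0], [-0.012, 0, 0], [-0.01, 0, 0], [-0.008, 0, 0], [-0.006, 0, 0], [-0.004, 0, 0], [0, 0, 0]]' --twist '[[0, 0, 0], [0, 0, 0], [0, 0, 0], [0, 0, 0], [0, 0, 0], [0, 0, 0], [0, 0, 0], [0, 0, 0]]'

```text
t: 18.9
tool_pos: [0.588, 0.0391, 0.0932]
orientation: [-2.386, -2.043, 0.001]
force: [0.3, 1.2, -1.4]
opening: 0.0928
gripper_force: 0.7
```

Run:
```python
from h import *
lid()
```

```text
t 18.9 world [0.588  0.0391 0.0932] rack [-0.0004  0.0862  0.0932] twist needed/60deg [-8.0000e-04 -0.0000e+00 -1.5009e+00] q [-0.02  0.19  1.65 -0.    1.3   0.13] F [ 0.3  1.2 -1.4]
lid ((568.0344848632812, -96.77930450439453), (62.11551284790039, 166.13607788085938), 88.75188446044922) x [-0.0809  0.0788] y [-0.073  -0.0128] z 0.09814520160338439
```

>>> play_rows --slide '[[-0.004, 0, 0], [-0.004, 0, 0], [-0.004, 0, 0], [0, 0, 0], [0, 0, 0], [0, 0, 0], [0, 0, 0], [0, 0, 0]]' --twist '[[0, 0, 0], [0, 0, 0], [0, 0, 0], [0, 0, 0], [0, 0, 0], [0, 0, 0], [0, 0, 0], [0, 0, 0]]'

```text
t: 19.75
tool_pos: [0.5876, 0.0385, 0.0933]
orientation: [-2.383, -2.044, -0.002]
force: [-1.1, 10.2, -2.2]
opening: 0.0927
gripper_force: 5.0
```

The lid is against the stops: the push force rose to 10 N. I back off, lift and check.

>>> play_rows --slide '[[0.02, 0, 0], [0.04, 0, 0], [0, 0, -0.12], [0, 0, -0.16], [0, 0, -0.14], [0.15, 0, 0], [0.15, 0, 0], [0, 0, 0]]' --twist '[[0, 0, 0], [0, 0, 0], [0, 0, 0], [0, 0, 0.067], [0, 0, 0.1], [0, 0, 0.1], [0, 0, 0], [0, 0, 0]]' --fingers 0.35

```text
t: 20.55
tool_pos: [0.6191, 0.1246, 0.1989]
orientation: [2.645, 1.695, 0.003]
force: [-0.4, -0.1, -0.5]
opening: 0.0337
gripper_force: 0.0
```

Run:
```python
from h import *
im,W=lid(); Z=W[...,2]
M=(Z>.13)&(Z<.16); M[:, :210]=0;
n,l,q,c=cv2.connectedComponentsWithStats(M.astype(np.uint8))
for i in range(1,n):
    p=W[l==i]
    if q[i,4]>15 and abs(p[:,0].mean()-.436)<.05: print('knob',q[i,4],p.mean(0),rk(p.mean(0)).round(4))
s=robot.read_state(); r=R.from_rotvec(s['orientation'])
a=r.as_matrix()[:,1]; print('toolY angle in rack deg',np.rad2deg(np.arctan2(a@ey,a@ex)),s['opening'], go([-.1305,-.0635,.12],s))
cv2.imwrite('pics/t4.png',im[130:290,180:430,::-1].repeat(3,0).repeat(3,1))
```

```text
t 20.55 world [0.6191 0.1246 0.1989] rack [0.0173 0.1755 0.1989] twist needed/60deg [ 2.1000e-03 -1.0000e-04 -1.7652e+00] q [0.12 0.22 1.42 0.   1.5  0.55] F [-0.4 -0.1 -0.5]
lid ((574.0333251953125, -45.48191833496094), (150.177001953125, 163.90904235839844), 81.02741241455078) x [-0.0814  0.0788] y [-0.0721  0.074 ] z 0.09808163351866289
knob 32 [ 0.43616596 -0.08730484  0.14499368] [-0.1311 -0.0619  0.145 ]
toolY angle in rack deg -15.9146564976792 0.03166386252712548 [-1.073 -0.307  0.314]
```

View pics/t4.png

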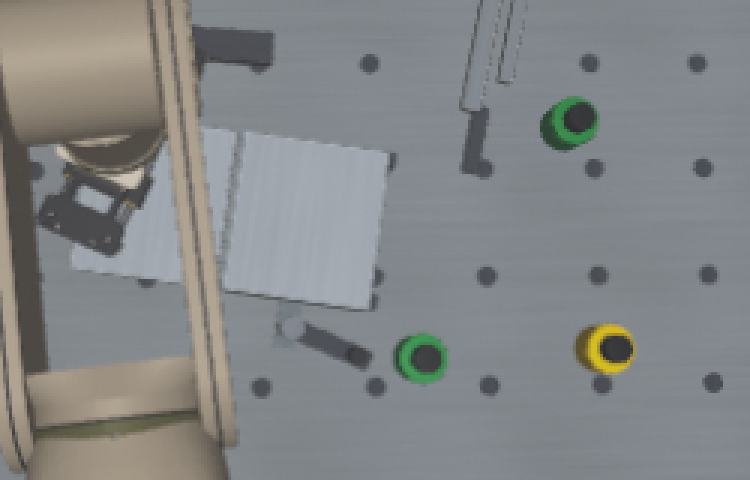

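The lid lies square on the crate with its corners at (245,133), (388,152), (372,310) and (222,290). The knob is at (358,355). Next I straddle the knob.

>>> play_rows --slide '[[-0.179, -0.051, 0], [-0.179, -0.051, 0], [-0.179, -0.051, 0], [-0.179, -0.051, 0], [-0.179, -0.051, 0], [-0.178, -0.052, 0], [0, 0, 0.04], [0, 0, 0.05]]' --twist '[[0, 0, 0], [0, 0, 0], [0, 0, 0], [0, 0, 0], [0, 0, 0], [0, 0, 0], [0, 0, 0], [0, 0, 0]]' --fingers 0.2

```text
t: 21.4
tool_pos: [0.4354, -0.0918, 0.1762]
orientation: [2.649, 1.686, 0.002]
force: [1.1, 0.8, -0.2]
opening: 0.0373
gripper_force: 0.0
```

Run:
```python
from h import *
s=st()
print(go([-.131,-.063,.120],s))
im,d=cams.read_camera('wrist'); cv2.imwrite('pics/w3.png',im[...,::-1])
```

```text
t 21.4 world [ 0.4354 -0.0918  0.1762] rack [-0.1311 -0.0664  0.1762] twist needed/60deg [ 1.6000e-03  2.3000e-03 -1.7709e+00] q [-0.32 -0.28  1.96 -0.    1.46  0.11] F [ 1.1  0.8 -0.2]
[ 0.013 -0.004  0.225]
```

View pics/w3.png

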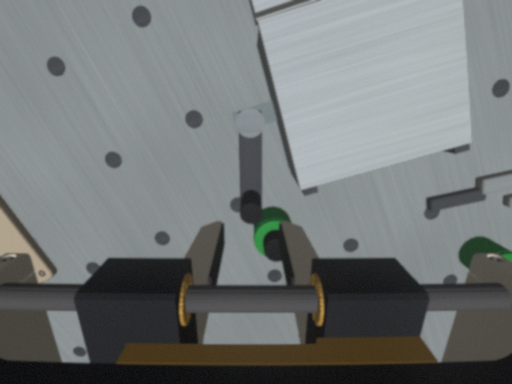

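The knob at (250,205) is centred between the fingers. I lower over it and then swing.

>>> play_rows --slide '[[0.01, -0.004, 0.03], [0, 0, 0.08], [0, 0, 0.07], [0, 0, 0.03], [0, 0, 0.012], [0, 0, 0], [0, 0, 0], [0, 0, 0]]' --twist '[[0, 0, 0], [0, 0, 0], [0, 0, 0], [0, 0, 0], [0, 0, 0], [0, 0, 0], [0, 0, 0], [0, 0, 0]]'

```text
t: 22.25
tool_pos: [0.4364, -0.0877, 0.1213]
orientation: [2.646, 1.691, 0.002]
force: [-0.4, 0.4, 0.2]
opening: 0.0373
gripper_force: 0.0
```

>>> play_rows --slide '[[0, 0, 0], [0, 0, 0], [0.0026, 0.038, 0], [0.0026, 0.038, 0], [0.0026, 0.038, 0], [0.0026, 0.038, 0], [0.0026, 0.038, 0], [0.0026, 0.038, 0]]' --twist '[[0, 0, 0], [0, 0, 0], [0, 0, -0.1333], [0, 0, -0.1333], [0, 0, -0.1333], [0, 0, -0.1333], [0, 0, -0.1333], [0, 0, -0.1333]]' --fingers 0.45 --force 5

```text
t: 23.05
tool_pos: [0.4914, -0.0888, 0.1204]
orientation: [-1.724, -2.626, 0.001]
force: [-0.7, 0.1, 0.1]
opening: 0.0255
gripper_force: 0.5
```

Run:
```python
from h import *
s=st(); a=R.from_rotvec(s['orientation']).as_matrix()[:,1]; p=rk(s['tool_pos'])-[-.112,0,0]
print('toolY',np.arctan2(a@ey,a@ex),'theta',np.arctan2(p[0],-p[1]),'r',np.hypot(*p[:2]),s['opening'],s['gripper_force'])
```

```text
t 23.05 world [ 0.4914 -0.0888  0.1204] rack [-0.0763 -0.0549  0.1204] twist needed/60deg [-4.000e-04 -3.000e-04 -9.628e-01] q [-0.28 -0.07  1.88 -0.    1.34 -0.69] F [-0.7  0.1  0.1]
toolY 0.5625772726768726 theta 0.576190780345878 r 0.06545649193729364 0.025468305986352986 0.5148268304765224
```

>>> play_rows --slide '[[0.0026, 0.038, 0], [0.0026, 0.038, 0], [0.0026, 0.038, 0], [0.0026, 0.038, 0], [0.0026, 0.038, 0], [0.0026, 0.038, 0], [0.0026, 0.034, 0], [0.001, 0.02, 0]]' --twist '[[0, 0, -0.1333], [0, 0, -0.1333], [0, 0, -0.1333], [0, 0, -0.1333], [0, 0, -0.1333], [0, 0, -0.1333], [0, 0, -0.12], [0, 0, 0]]'

```text
t: 23.85
tool_pos: [0.5322, -0.0344, 0.1204]
orientation: [0.316, 3.125, -0.0]
force: [0.7, -0.9, -0.2]
opening: 0.0252
gripper_force: 0.5
```

Run:
```python
from h import *
s=st(); a=R.from_rotvec(s['orientation']).as_matrix()[:,1]; p=rk(s['tool_pos'])-[-.112,0,0]
print('toolY',np.arctan2(a@ey,a@ex),'theta',np.arctan2(p[0],-p[1]),'r',np.hypot(*p[:2]),s['opening'],s['gripper_force'])
```

```text
t 23.85 world [ 0.5322 -0.0344  0.1204] rack [-0.0443  0.005   0.1204] twist needed/60deg [-0.0002  0.0002 -0.046 ] q [-0.16  0.02  1.79 -0.    1.33 -1.53] F [ 0.7 -0.9 -0.2]
toolY 1.5226285316239865 theta 1.6450780319229756 r 0.06785592202255546 0.025206401707128838 0.5024451948702335
```

>>> play_rows --slide '[[0, 0.006, 0], [0, 0.006, 0], [0, 0, 0], [0, 0, 0], [0, 0, 0], [0, 0, 0], [0, 0, 0], [0, 0, 0]]' --twist '[[0, 0, 0], [0, 0, 0], [0, 0, 0], [0, 0, 0], [0, 0, 0], [0, 0, 0], [0, 0, 0], [0, 0, 0]]'

```text
t: 24.65
tool_pos: [0.5323, -0.034, 0.1204]
orientation: [0.328, 3.124, -0.005]
force: [-0.4, -9.6, -0.8]
opening: 0.0256
gripper_force: 4.6
```

>>> play_rows --slide '[[0, -0.012, 0], [0, 0, 0], [0, 0, 0], [0, 0, -0.06], [0, 0, -0.12], [0, 0, -0.15], [0, 0, -0.15], [0, 0, -0.1]]' --twist '[[0, 0, 0], [0, 0, 0], [0, 0, 0], [0, 0, 0], [0, 0, 0], [0, 0, 0], [0, 0, 0], [0, 0, 0]]' --fingers 0.2

```text
t: 25.45
tool_pos: [0.5328, -0.0345, 0.2701]
orientation: [0.32, 3.121, -0.0]
force: [-0.0, 0.3, -0.6]
opening: 0.0374
gripper_force: 0.0
```

>>> play_rows --slide '[[0, -0.18, 0], [0, -0.18, 0], [0, -0.18, 0], [0, -0.18, 0], [0, -0.18, 0], [0, -0.18, 0], [0, -0.1, 0], [0, 0, 0]]' --twist '[[0, 0, 0], [0, 0, 0], [0, 0, 0], [0, 0, 0], [0, 0, 0], [0, 0, 0], [0, 0, 0], [0, 0, 0]]'

```text
t: 26.25
tool_pos: [0.4712, -0.3265, 0.2663]
orientation: [0.326, 3.124, -0.002]
force: [-0.8, 0.2, 0.2]
opening: 0.0373
gripper_force: 0.0
```

Run:
```python
from h import *
im,W=lid()
Z=W[...,2]; M=(Z>.13)&(Z<.16)
n,l,q,c=cv2.connectedComponentsWithStats(M.astype(np.uint8))
for i in range(1,n):
    p=W[l==i]; k=rk(p.mean(0))
    if q[i,4]>15 and abs(k[0]+.05)<.06 and abs(k[1])<.05: print('knob',q[i,4],k.round(4))
cv2.imwrite('pics/t5.png',im[130:290,180:430,::-1].repeat(3,0).repeat(3,1))
```

```text
t 26.25 world [ 0.4712 -0.3265  0.2663] rack [-0.0599 -0.2929  0.2663] twist needed/60deg [-0.001   0.0003 -0.052 ] q [-0.69  0.04  1.5  -0.    1.6  -2.06] F [-0.8  0.2  0.2]
lid ((573.9279174804688, -45.47761535644531), (150.10177612304688, 163.87559509277344), 81.13880157470703) x [-0.0815  0.0787] y [-0.0722  0.0736] z 0.09806580575367206
knob 34 [-0.0439  0.0004  0.1444]
```

View pics/t5.png

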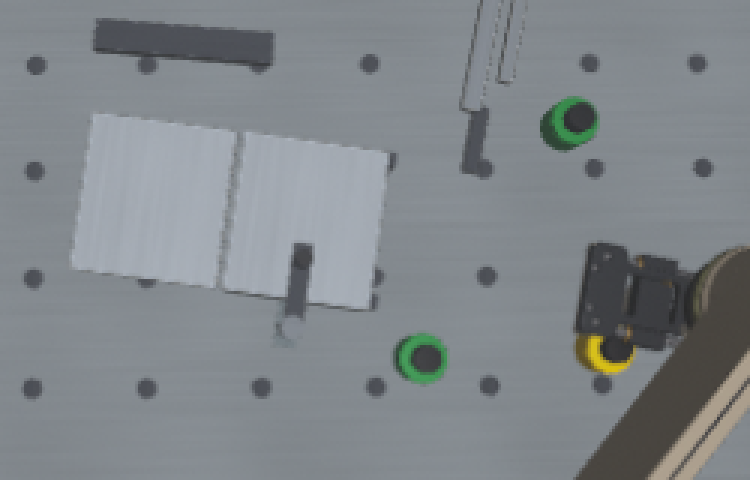

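The catch arm lies fully over the lid, with the knob at (302,257). The lid is square against the posts, the remaining stack is in place, and the robot is clear. I'm handing in.

```bash
python3 -c "
from plant import robot
print(robot.close_job())"
```

```text
the job is handed in; nothing more can be done
None
```

I handed the job in with the three steel canisters upright in their own cells, the top lid square against the stop posts, and the catch swung to its end stop over the lid; the hand-in call returned no verdict.

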